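# Push the loose base out of a nursery pot

## Robot

A 7-joint arm with a two-finger parallel gripper is mounted at the origin on the work surface. World frame = base frame: x ahead of the robot, y to its left, z up, the work surface at z = 0. Lengths are in m, angles in rad, forces in N, time in s.
With the tool pointing down it reaches from about 0.4 to 0.85 m from the base axis. Payload 10.4 kg.
Tool frame: the origin (TCP) lies at the very end of the fingers, on their centre line; the grasp point (between the pads) lies 19 mm behind it; z points along the fingers, y is the direction in which the jaws open and shut (so a half turn about z gives the same grasp; the last joint's range is limited). The gripper opens to 85 mm and grips with 20 to 120 N. Pads are 22 mm wide; open, the fingers measure 114 mm over their backs; the gripper's body (76 mm by 85 mm) begins 54 mm behind the grasp point. The pads swing forward as they close: fully open they stand 13 mm farther back than shut.
Start: joints at [-1.354, 0.332, -0.065, 1.46, 0.022, 1.35, -0.088], TCP at [0.148, 0.607, 0.205] pointing down, gripper open.
Joint ranges: [-2.6, 2.6], [-0.5, 2.12], [-1.47, 1.34], [0.16, 2.42], [-1.27, 4.41], [0.06, 2.06], [-2.6, 2.6]. Speed limits (rad/s): [2.22, 2.22, 2.79, 2.79, 3.14, 3.14, 3.14].

## Interface

Orientations are given as a unit quaternion [x, y, z, w].
In Python, from workcell import get_obs, camera, camera_info, hand_in gives the robot as it stands.
- The arm moves only by the tool move_arm, never from a script. Its argument "moves" is a list of rows, each a list of 3 entries, a list of its own where there are three numbers: the shift along the tool's x, y, z in units of 25 mm (1.0 is 25 mm), then the turn, a rotation vector about the tool's x, y, z in degrees, then the opening, from 0 (shut) to 1 (fully open). A call has 1 to 5 rows; each row shifts and turns the commanded pose from where the row before left it, along the tool's axes as they then stand; what a row does not reach is not made up. A row lasts 1/8 s, in which the tool goes at most 62.5 mm and 10.7 degrees, less where a joint would pass 70% of its speed; a pose out of reach is approached as far as the arm can. A call is refused whole if a number of a shift passes 1 or a number of a turn 10.7, either way. A call with a gripper value outside its range is refused whole. The fingers move at their own pace and stop on an object; "squeeze" is the grip in N (left out, the last holds). Time passes only in rows, so rows that do not move let the fingers close. It gives the time, the measured TCP pose, the force and the opening at its end, in the units of the state.
- get_obs(): the state, without advancing time (a new reading comes with each control period).
- camera(name): name is "side" or "top"; returns the picture (400x640x3 uint8, red, green, blue); there is no depth.
- camera_info(name): a dict with "fx", "fy", "cx", "cy" (pixels), "origin" and "rotation" of the camera in the world. Camera axes: x right, y down, z forward; pixel columns grow to the right and rows downward; lengths in m; the calibration is good to about 2 mm. A picture is of the moment at which its call begins. camera_info takes no time and is no camera call.
- hand_in(): hands the job in, once; it reports no verdict.
The state is a dict: "clock": time; "joint_pos": joint angles; "joint_velocities": joint speeds; "tau": joint torques, N m; "position": TCP position; "ee_rot": TCP orientation; "ft_force": force on the tool from outside, world axes, zero at the start; "torque": the same for the moment, N m; "grip_width": opening from 0.0 (shut) to 1.0 (fully open).
Only numpy, scipy, OpenCV 4.12 (cv2) and the standard library are available. Lean on these libraries where they do the work, as an engineer would, in place of code of your own. Each camera call takes 0.05 s, during which the arm holds its last target. There are 200 camera calls.

## Task

Take the loose bottom disc out of the low white nursery pot for washing: hang the pot by its rim in the round collar of the knock-out stand, then raise the stand's lifter by its T-handle so that it pushes the disc up clear of the rim, and lay the disc flat on the floor of the green wash basket, clear of the disc already there and not dropped. Leave the empty pot hanging in the collar, and leave the other pots, the disc already in the basket and the brush where they are.

Things in the scene. Friction and masses are not known exactly. Their poses are not given: they have to be found in the camera images.
- pot: Low white pot, open at both ends, 70 tall, about 80 g, upright in a grey tray (floor 4, wall 24 above the bench) with two other pots. Origin: centre of underside. Rim: upright band 18 tall (52 to 70 up), diameter 99 outside, 82 inside, 8.5 thick. Body below tapers from 88 to 74 outside at the foot, wall 3. A ledge in the foot, 5 thick with a 50 hole, carries the loose base.
- base: The loose base: flat grey disc with dark holes, 64 diameter, 7 thick, about 50 g (varies). Origin: centre of its underside. At the start it lies flat on the ledge inside the low pot; there the gap round it is too narrow for fingers.
- stand: Knock-out stand, fixed: grey base plate 120 x 180, two guide rods 72 either side (along its y) carrying a level steel collar. Origin: centre of the plate's underside; y points away from the T-handle. Collar: ring, 92 hole, 120 outside, 10 thick, top face 172 above the bench. The pot's rim rests on it: then its underside is 120 and its rim top 190 above the bench.
- collar (a point): Centre of the collar's hole at the height of its top face (172). The lugs on the rod ends reach 86 from this axis along the stand's y, bolt heads 3 above the face.
- lifter (a joint): Lifter: crosshead with a round rubber platen (44 diameter) on a post under the collar, sliding straight up on the rods. In m: 0 down (platen top 116 above the bench), 0.092 fully up at the stop (platen top 208, 18 above the hung pot's rim). Friction holds it at any height; raising takes about 13 N. Starts 0 to 20 mm raised.
- handle (a point): Middle of the lifter's T-handle: a level bare-metal round bar, 18 thick, 100 long, lying along the stand's x axis, on a 14 thick post, 160 from the collar's axis on the stand's -y side. It moves with the lifter; 105 above the bench when the lifter is down, 197 when up.
- basket: Square green wash basket, fixed, 210 x 210 outside, walls 5 thick and 45 high, inner corner posts 10 square. Origin: centre of its underside; floor 5 above that.
- washed_base: Another disc just like the loose base, lying flat in one corner of the basket. Leave alone. Origin: centre of its underside.
- tall_pot: White pot 110 tall, same rim (99 diameter), upright in the tray. Leave alone. Origin: centre of its underside.
- pot_stack: Stack of nested upside-down pots, 99 diameter, 190 tall, in the tray. Leave alone. Origin: centre of its underside.
- brush: Wooden scrubbing brush 200 x 36 x 28 lying on the bench beyond the stand. Leave alone. Origin: centre of its underside, length along x.

How it is judged:
On the way, in this order (a step that is already met when the one before it is completed fails the run):
1. the pot hangs in the collar by its rim, with the base still in it and the lifter still low (horizontal distance between pot and collar below 0.006 m and height (world z) of pot between 0.114 and 0.126 m and angle between pot's own z axis and vertical below 0.1 rad and value of joint lifter below 0.04 m and z of base in the frame of pot below 0.05 m and horizontal distance between base and pot below 0.02 m and contact force between the fingers and pot below 0.1 N), for 0.2 s.
2. the raised lifter carries the base clear above the rim while the pot hangs in the collar (horizontal distance between pot and collar below 0.006 m and height (world z) of pot between 0.114 and 0.126 m and angle between pot's own z axis and vertical below 0.1 rad and value of joint lifter above 0.07 m and z of base in the frame of pot above 0.074 m and horizontal distance between base and pot below 0.02 m and angle between base's own z axis and vertical below 0.15 rad), for 0.2 s.
At the end, for the whole second after the job is handed in: The base lies flat (0.06 rad) and still on the basket floor (within 4 mm of it), centre within 75 mm of the basket's centre along both sides, 60 mm or more from the other disc's centre; the pot hangs still in the collar (within 6 mm sideways and in height, 0.1 rad); nothing is held (x of base in the frame of basket between -0.075 and 0.075 m and y of base in the frame of basket between -0.075 and 0.075 m and z of base in the frame of basket below 0.009 m and angle between base's own z axis and vertical below 0.06 rad and horizontal distance between base and washed_base above 0.06 m and linear speed of each of base, pot below 0.02 m/s and horizontal distance between pot and collar below 0.006 m and height (world z) of pot between 0.114 and 0.126 m and angle between pot's own z axis and vertical below 0.1 rad); the robot touches nothing.
It fails at once if the tall pot is moved more than 25 mm or tipped (distance of tall_pot from where it was at the start of the episode above 0.025 m or angle between tall_pot's own z axis and vertical above 0.3 rad).
It fails at once if the stack of pots is moved more than 25 mm or tipped (distance of pot_stack from where it was at the start of the episode above 0.025 m or angle between pot_stack's own z axis and vertical above 0.3 rad).
It fails at once if the disc already in the basket is moved more than 25 mm (distance of washed_base from where it was at the start of the episode above 0.025 m).
It fails at once if the brush is moved more than 25 mm (distance of brush from where it was at the start of the episode above 0.025 m).
It fails at once if the base is dropped into the basket (faster than 0.7 m/s within 40 mm of its floor) (x of base in the frame of basket between -0.105 and 0.105 m and y of base in the frame of basket between -0.105 and 0.105 m and z of base in the frame of basket below 0.045 m and linear speed of base above 0.7 m/s).
It also fails if it takes over 61 s, if anything falls off the work surface, if the arm or the gripper's body presses on something with over 40 N, if the wrist force passes 120 N, or if a joint passes its speed limit or range.

## Working session

There is one attempt and no reset: what is moved stays moved. The work goes in short steps, Python scripts to look and compute and a tool call to move; the robot and the scene stay as the last step left them, time stands still between calls to the robot, and variables do not carry over. Pictures are saved under pics/ and viewed, about 8 in all and at most 12, crops included, and the job is handed in when it is done.

Besides the shell and the picture viewer there is one more tool, called after ">>>" as name(argument=value, ...) on one line, values as JSON. move_arm: Moves the arm, as the interface text tells. Its arguments: {"type":"object","properties":{"moves":{"type":"array","items":{"type":"array"}},"squeeze":{"type":"number"}},"required":["moves"]}

```bash
mkdir -p pics; ls; python3 - <<'E'
from workcell import *
import cv2
for n in("side","top"):
    cv2.imwrite(f"pics/{n}0.png",camera(n)[:,:,::-1]); print(n,camera_info(n))
print(get_obs())
E
```

```text
pics
side {'fx': 386.2688489638189, 'fy': 386.2688489638189, 'cx': 322.52124425684815, 'cy': 197.77771632169564, 'origin': array([ 0.15626197, -0.64957331,  1.0626916 ]), 'rotation': array([ 0.91405721, -0.23357542,  0.08232261, -0.32119298])}
top {'fx': 504.32059361542235, 'fy': 504.32059361542235, 'cx': 321.0179183834397, 'cy': 192.1861702607737, 'origin': array([0.46056847, 0.00426544, 1.42162617]), 'rotation': array([-0.69970904,  0.71371687, -0.0154916 ,  0.02784778])}
{'clock': 0.1, 'joint_pos': array([-1.35362147,  0.33283953, -0.06466605,  1.46087372,  0.02160307,
        1.34991819, -0.08851798]), 'joint_velocities': array([-0.00029747, -0.00023015, -0.00026878, -0.00035573,  0.00266522,
       -0.00150622,  0.00092677]), 'tau': array([ 1.48351086e-03, -6.26751137e+01,  4.92465030e-02, -3.92426884e+01,
        1.64423377e-02,  7.05768602e-03, -9.54594611e-06]), 'position': array([0.14836267, 0.60673895, 0.20436835]), 'ee_rot': array([ 1.19615223e-01,  9.92820098e-01, -6.70408109e-04, -4.27008381e-05]), 'ft_force': array([-0.31689605,  0.29671189,  0.51370191]), 'torque': array([-0.00417974,  0.04307101,  0.00709218]), 'grip_width': 0.9971611581464472}
```

View pics/top0.png

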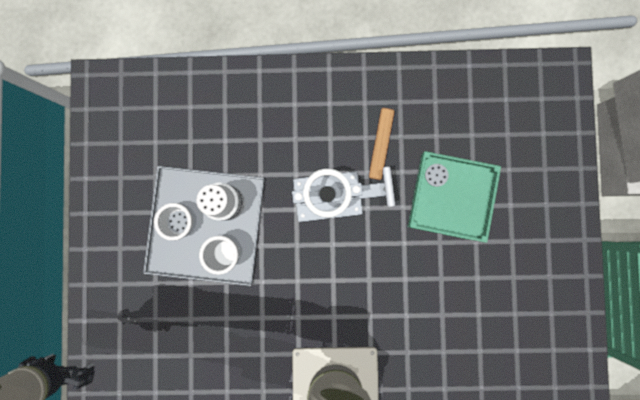

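View pics/side0.png

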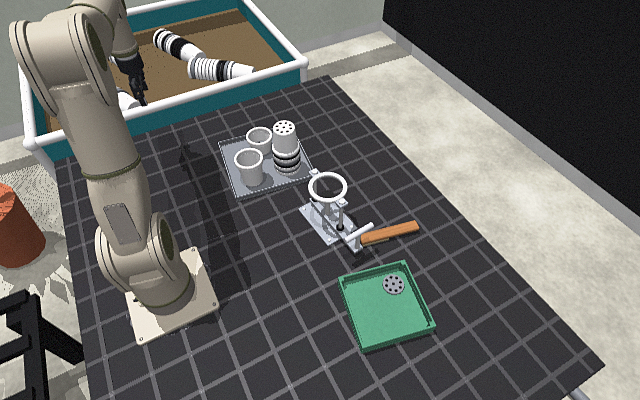

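```bash
cat > h.py <<'E'
import numpy as np,cv2
from scipy.spatial.transform import Rotation as R
from workcell import *
def ray(n,uv,z):
    i=camera_info(n);uv=np.atleast_2d(uv).astype(float)
    d=np.c_[(uv[:,0]-i['cx'])/i['fx'],(uv[:,1]-i['cy'])/i['fy'],np.ones(len(uv))]
    d=R.from_quat(i['rotation']).apply(d);o=np.array(i['origin'])
    return o+d*((z-o[2])/d[:,2])[:,None]
def proj(n,p):
    i=camera_info(n);q=R.from_quat(i['rotation']).inv().apply(np.atleast_2d(p)-np.array(i['origin']))
    return np.c_[q[:,0]/q[:,2]*i['fx']+i['cx'],q[:,1]/q[:,2]*i['fy']+i['cy']]
def crop(img,x0,y0,w,h,s):
    return cv2.resize(img[y0:y0+h,x0:x0+w],None,fx=s,fy=s,interpolation=cv2.INTER_CUBIC)
E
python3 - <<'E'
from h import *
t=cv2.imread("pics/top0.png")
for n,u,z in(("pot",(174,221),.074),("tall",(219,254),.114),("stack",(218,200),.194),("collar",(326,193),.172),("handle",(389,187),.11),("basket",(456,196),.0),("wash",(437,175),.012)): print(n,ray("top",u,z).round(3))
a=crop(t,140,160,130,130,3);b=crop(t,280,155,130,75,3)
c=crop(t,400,140,115,110,3)
H=np.zeros((600,800,3),np.uint8);H[:390,:390]=a;H[:225,395:785]=b;H[230:560,395:740]=c
cv2.imwrite("pics/m.png",H)
E
```

```text
pot [[0.474 0.423 0.074]]
tall [[0.386 0.293 0.114]]
stack [[0.522 0.277 0.194]]
collar [[0.535 0.013 0.172]]
handle [[ 0.551 -0.151  0.11 ]]
basket [[ 0.53  -0.351  0.   ]]
wash [[ 0.589 -0.297  0.012]]
```

View pics/m.png

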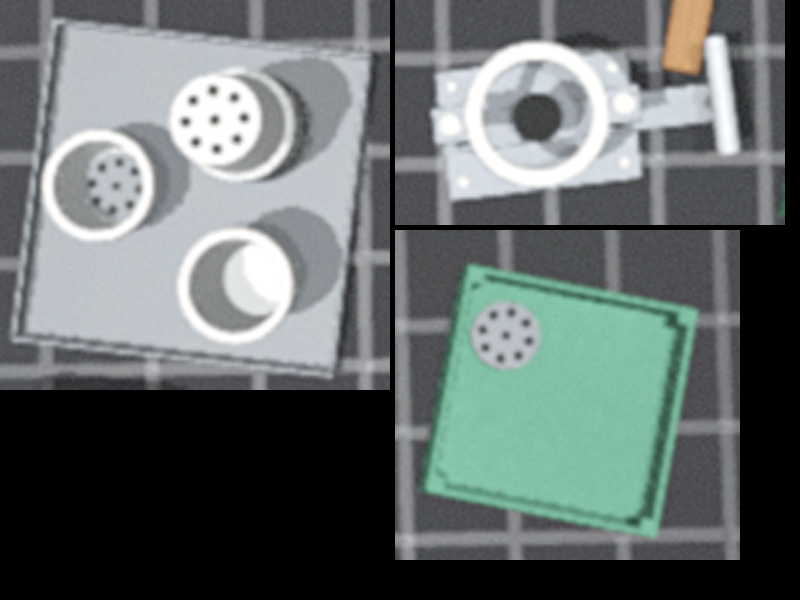

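```bash
cat >> h.py <<'E'
def ring(img,n,uv,z,r,th=225,win=26,out=True):
    """centre of bright ring on plane z near uv; fits outer and inner contours"""
    u,v=map(int,uv);s=4
    g=cv2.cvtColor(img,cv2.COLOR_BGR2GRAY)[v-win:v+win,u-win:u+win]
    g=cv2.resize(g,None,fx=s,fy=s,interpolation=cv2.INTER_CUBIC)
    cs,h=cv2.findContours((g>th).astype(np.uint8),cv2.RETR_CCOMP,cv2.CHAIN_APPROX_NONE)
    o=[]
    for c,hh in zip(cs,h[0]):
        if len(c)<100: continue
        p=c[:,0]; p=(p+.5)/s-.5+[u-win,v-win]
        w=ray(n,p,z)[:,:2]
        for k in range(4):
            A=np.c_[2*w,np.ones(len(w))];x=np.linalg.lstsq(A,(w**2).sum(1),rcond=None)[0]
            rad=np.sqrt(x[2]+x[:2]@x[:2]);e=np.abs(np.hypot(*(w-x[:2]).T)-rad)
            w=w[e<max(.0015,2*np.median(e))]
        o.append((hh[3]<0,x[:2].round(4),round(rad,4),len(w),len(c)))
    return o
E
python3 - <<'E'
from h import *
t=cv2.imread("pics/top0.png")
for n,uv,z in(("pot",(173,221),.074),("tall",(218,255),.114),("collar",(327,193),.172)):
  for th in(200,215,230):
    print(n,th); [print("  ",*r) for r in ring(t,"top",uv,z,0,th)]
s=cv2.imread("pics/side0.png")
H=np.vstack([crop(s,230,110,100,90,4)[:, :400],]) ; K=crop(s,290,160,140,100,4)
cv2.imwrite("pics/s.png",np.hstack([cv2.copyMakeBorder(H[:, :240],0,40,0,0,cv2.BORDER_CONSTANT),K]))
# handle & stand
hsv=cv2.cvtColor(t,cv2.COLOR_BGR2HSV)
for z in(.114,.134): print("handle ends",ray("top",[(387.0,167.3),(391.2,206)],z).round(4).tolist())
print("bolts",ray("top",[(298.3,197),(356.7,189.5)],.174).round(4).tolist())
m=((hsv[...,1]>60)&(abs(hsv[...,0].astype(int)-75)<15)).astype(np.uint8)[:,:560]
c=max(cv2.findContours(m,0,1)[0],key=cv2.contourArea);bx=cv2.boxPoints(cv2.minAreaRect(c));w=ray("top",bx,.045)
print("basket",w.round(3).tolist(),w.mean(0)); print("wash",ray("top",((505-395)/3+400,(335-230)/3+140),.012))
E
```

```text
pot 200
   True [0.4732 0.429 ] 0.0505 375 432
   False [0.4729 0.429 ] 0.0396 240 394
   True [0.5293 0.3508] 0.0156 53 112
pot 215
   True [0.4733 0.4284] 0.0494 421 421
   False [0.4731 0.4286] 0.0406 304 377
   True [0.5289 0.3474] 0.017 47 107
pot 230
   True [0.4733 0.4283] 0.0485 414 414
   False [0.4732 0.4283] 0.0416 348 359
   True [0.5287 0.3447] 0.018 45 102
tall 200
   True [0.3837 0.2977] 0.0509 448 456
   False [0.384  0.2968] 0.0401 231 384
tall 215
   True [0.384  0.2972] 0.0496 438 438
   False [0.3841 0.2968] 0.0408 237 394
tall 230
   True [0.3841 0.2969] 0.0486 427 427
   False [0.384 0.297] 0.0414 222 375
collar 200
   True [0.5305 0.0118] 0.0652 252 811
   False [0.5366 0.0097] 0.0438 285 526
collar 215
   True [0.5344 0.0113] 0.0619 535 948
   False [0.5361 0.0107] 0.0457 400 652
collar 230
   True [0.5358 0.011 ] 0.059 546 546
   False [0.536  0.0109] 0.0468 432 432
handle ends [[0.6024, -0.1464, 0.114], [0.5016, -0.1545, 0.114]]
handle ends [[0.6002, -0.1441, 0.134], [0.5009, -0.1521, 0.134]]
bolts [[0.5266, 0.0819, 0.174], [0.5422, -0.0632, 0.174]]
basket [[0.445, -0.203, 0.045], [0.655, -0.251, 0.045], [0.608, -0.467, 0.045], [0.399, -0.417, 0.045]] [ 0.52692899 -0.33454895  0.045     ]
wash [[ 0.58886834 -0.29607615  0.012     ]]
```

View pics/s.png

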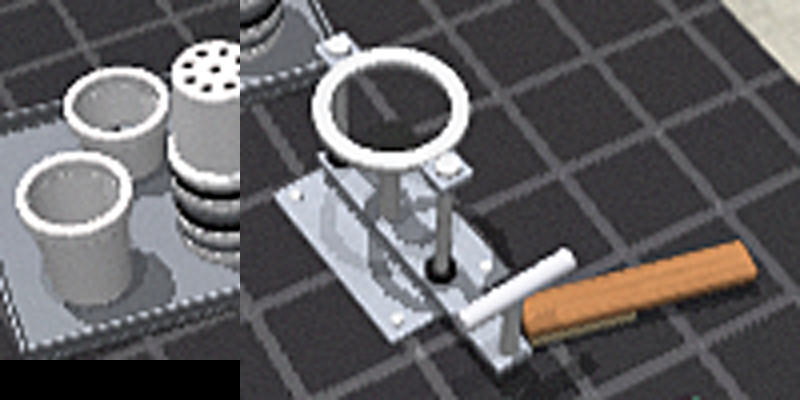

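```bash
cat >> h.py <<'E'
def plan(pos,az,n=None,p=None,q=None):
    """print rows (units of 25 mm, deg) to bring TCP to pos with tool y at azimuth az, tool down"""
    o=get_obs();p=np.array(o['position'] if p is None else p);q=R.from_quat(o['ee_rot'] if q is None else q)
    a=np.radians(az);Y=np.array([np.cos(a),np.sin(a),0]);Z=np.array([0,0,-1.])
    T=R.from_matrix(np.c_[np.cross(Y,Z),Y,Z]);rv=(q.inv()*T).as_rotvec(degrees=True)
    d=np.array(pos)-p
    n=n or int(max(np.ceil(np.abs(rv).max()/10.6),np.ceil(np.linalg.norm(d)/.025),1))
    for k in range(n):
        s=(q*R.from_rotvec(rv*k/n,degrees=True)).inv().apply(d/n)/.025
        print([s.round(2).tolist(),(rv/n).round(1).tolist()])
def st():
    o=get_obs();print(round(o['clock'],2),o['position'].round(4),o['ft_force'].round(1),round(o['grip_width'],3),R.from_quat(o['ee_rot']).as_matrix()[:,1].round(3))
E
python3 - <<'E'
from h import *
s=cv2.imread("pics/side0.png")
for n,uv,z in(("pot",(259,135),.074),("collar",(327,187),.172)):
  for th in(150,170,190,210):
    print(n,th); [print("  ",*r) for r in ring(s,"side",uv,z,0,th,24)]
# handle triangulation: for each lift, midpoint seen in both
for z in(.105,.115,.125): print(z,proj("side",ray("top",(389.1,186.7),z+.009)-[0,0,.00]),ray("top",(389.1,186.7),z+.009).round(4))
plan([.518,.428,.17],0)
E
```

```text
pot 150
   True [0.406  0.3402] 0.0197 151 204
   True [0.4007 0.367 ] 0.0458 380 418
   True [0.4705 0.4258] 0.0508 203 261
   False [0.4689 0.4276] 0.0366 179 353
   True [0.579  0.3581] 0.0911 296 431
pot 170
   True [0.3951 0.3422] 0.0462 192 289
   True [0.518  0.3249] 0.0366 76 148
   True [0.4706 0.4261] 0.0499 241 260
   False [0.47   0.4273] 0.039 156 225
   True [0.5704 0.4227] 0.0417 95 178
pot 190
   True [0.3932 0.3385] 0.0457 288 288
   True [0.518  0.3256] 0.0358 71 139
   True [0.4708 0.4265] 0.0491 249 255
   False [0.4704 0.4272] 0.0401 173 207
   True [0.57   0.4235] 0.0402 92 176
pot 210
   True [0.3926 0.3379] 0.0459 285 285
   True [0.516  0.3255] 0.0333 72 136
   True [0.4708 0.4267] 0.0484 249 255
   False [0.4707 0.4275] 0.0409 185 209
   True [0.5695 0.4238] 0.0392 84 171
collar 150
   True [ 0.4457 -0.034 ] 0.016 62 137
   True [ 0.4649 -0.0356] 0.0211 111 136
   True [0.5331 0.0117] 0.061 278 559
   False [0.5336 0.0095] 0.0456 302 306
collar 170
   True [ 0.4452 -0.0343] 0.0156 60 136
   True [ 0.4638 -0.0371] 0.0206 103 138
   True [0.5338 0.0098] 0.0594
[... 479 characters left out ...]
03 -0.1481  0.134 ]]
[[-0.94, -0.2, 0.08], [-0.0, 0.0, 4.5]]
[[-0.96, -0.13, 0.08], [-0.0, 0.0, 4.5]]
[[-0.96, -0.05, 0.08], [-0.0, 0.0, 4.5]]
[[-0.97, 0.02, 0.08], [-0.0, 0.0, 4.5]]
[[-0.96, 0.1, 0.08], [-0.0, 0.0, 4.5]]
[[-0.95, 0.17, 0.08], [-0.0, 0.0, 4.5]]
[[-0.93, 0.25, 0.08], [-0.0, 0.0, 4.5]]
[[-0.91, 0.32, 0.08], [-0.0, 0.0, 4.5]]
[[-0.88, 0.39, 0.08], [-0.0, 0.0, 4.5]]
[[-0.85, 0.46, 0.08], [-0.0, 0.0, 4.5]]
[[-0.81, 0.52, 0.08], [-0.0, 0.0, 4.5]]
[[-0.77, 0.59, 0.08], [-0.0, 0.0, 4.5]]
[[-0.72, 0.64, 0.08], [-0.0, 0.0, 4.5]]
[[-0.67, 0.7, 0.08], [-0.0, 0.0, 4.5]]
[[-0.61, 0.75, 0.08], [-0.0, 0.0, 4.5]]
[[-0.55, 0.79, 0.08], [-0.0, 0.0, 4.5]]
[[-0.49, 0.83, 0.08], [-0.0, 0.0, 4.5]]
```

>>> move_arm(moves=[[[-0.94,-0.2,0.08],[0,0,4.5],1],[[-0.96,-0.13,0.08],[0,0,4.5],1],[[-0.96,-0.05,0.08],[0,0,4.5],1],[[-0.97,0.02,0.08],[0,0,4.5],1],[[-0.96,0.1,0.08],[0,0,4.5],1]], squeeze=40)

```text
clock: 0.72
position: [0.2588, 0.5536, 0.195]
ee_rot: [0.314, 0.949, 0.0, 0.0]
ft_force: [0.3, 0.9, -0.8]
grip_width: 1.001
```

>>> move_arm(moves=[[[-0.95,0.17,0.08],[0,0,4.5],1],[[-0.93,0.25,0.08],[0,0,4.5],1],[[-0.91,0.32,0.08],[0,0,4.5],1],[[-0.88,0.39,0.08],[0,0,4.5],1],[[-0.85,0.46,0.08],[0,0,4.5],1]])

```text
clock: 1.35
position: [0.3669, 0.5013, 0.185]
ee_rot: [0.493, 0.87, 0.0, -0.0]
ft_force: [-0.3, -0.5, 0.2]
grip_width: 1.001
```

>>> move_arm(moves=[[[-0.81,0.52,0.08],[0,0,4.5],1],[[-0.77,0.59,0.08],[0,0,4.5],1],[[-0.72,0.64,0.08],[0,0,4.5],1],[[-0.67,0.7,0.08],[0,0,4.5],1],[[-0.61,0.75,0.08],[0,0,4.5],1]])

```text
clock: 1.98
position: [0.4755, 0.4484, 0.175]
ee_rot: [0.653, 0.757, 0.0, -0.0]
ft_force: [-0.2, -0.5, 0.1]
grip_width: 1.001
```

>>> move_arm(moves=[[[-0.55,0.79,0.08],[0,0,4.5],1],[[-0.49,0.83,0.08],[0,0,4.5],1],[[0,0,0],[0,0,0],1],[[0,0,0],[0,0,0],1]])

```text
clock: 2.48
position: [0.5171, 0.4282, 0.171]
ee_rot: [0.708, 0.706, -0.0, -0.0]
ft_force: [0.6, -0.6, -0.2]
grip_width: 0.999
```

```bash
python3 - <<'E'
from h import *
st(); plan([.5175,.428,.17],0,1); 
E
```

```text
2.48 [0.5171 0.4282 0.171 ] [ 0.6 -0.6 -0.2] 0.999 [ 1.    -0.004 -0.001]
[[-0.01, 0.02, 0.04], [-0.0, -0.0, -0.2]]
```

>>> move_arm(moves=[[[0,0,0.9],[0,0,0],1],[[0,0,0.9],[0,0,0],1],[[0,0,0.9],[0,0,0],1],[[0,0,0.9],[0,0,0],1],[[0,0,0.88],[0,0,0],1]])

```text
clock: 3.1
position: [0.5163, 0.429, 0.0586]
ee_rot: [0.708, 0.706, 0.0, -0.0]
ft_force: [0.5, -0.9, -0.1]
grip_width: 0.998
```

>>> move_arm(moves=[[[0,0,0],[0,0,0],0.3],[[0,0,0],[0,0,0],0.2],[[0,0,0],[0,0,0],0],[[0,0,0],[0,0,0],0],[[0,0,0],[0,0,0],0]])

```text
clock: 3.72
position: [0.5174, 0.428, 0.0595]
ee_rot: [0.709, 0.706, 0.0, -0.0]
ft_force: [0.4, 0.4, 0.2]
grip_width: -0.003
```

>>> move_arm(moves=[[[0,0,0],[0,0,0],0],[[0,0,0],[0,0,0],0],[[0,0,0],[0,0,0],0]])

```text
clock: 4.1
position: [0.5173, 0.4278, 0.0591]
ee_rot: [0.709, 0.706, -0.0, -0.0]
ft_force: [1.2, -0.2, 0.0]
grip_width: 0.001
```

>>> move_arm(moves=[[[0,0,-0.5],[0,0,0],0],[[0,0,-0.5],[0,0,0],0],[[0,0,-0.8],[0,0,0],0],[[0,0,0],[0,0,0],0]])

```text
clock: 4.6
position: [0.5185, 0.4288, 0.1069]
ee_rot: [0.709, 0.706, 0.002, -0.0]
ft_force: [-0.2, 0.8, 0.3]
grip_width: 0.001
```

```bash
python3 - <<'E'
from h import *
st(); t=camera("top")[:,:,::-1].copy(); s=camera("side")[:,:,::-1].copy()
cv2.imwrite("pics/g.png",np.hstack([crop(t,130,170,100,100,4),crop(s,210,70,100,100,4)]))
E
```

```text
4.6 [0.5185 0.4288 0.1069] [-0.2  0.8  0.3] 0.001 [ 1.    -0.004  0.003]
```

View pics/g.png

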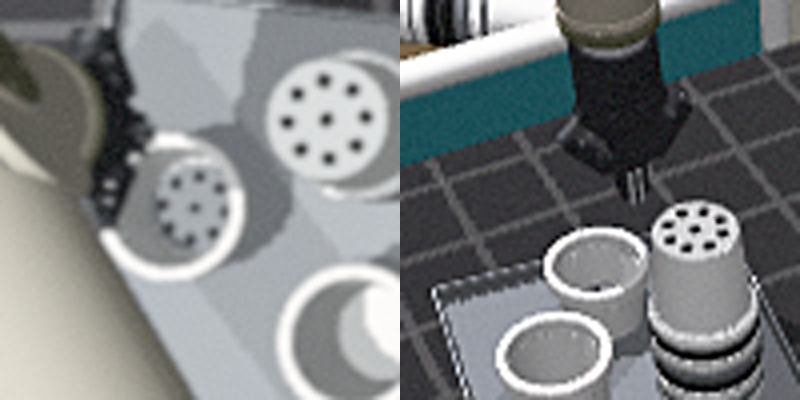

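```bash
python3 - <<'E'
from h import *
s=camera("side")[:,:,::-1].copy();t=camera("top")[:,:,::-1].copy()
for th in(170,190): [print(*r) for r in ring(s,"side",(260,136),.074,0,th,24)]
for th in(190,215): [print(*r) for r in ring(t,"top",(173,221),.074,0,th,26)]
o=get_obs();print(proj("side",o['position']),proj("top",o['position']))
E
```

```text
True [0.3962 0.3417] 0.0458 168 284
True [0.5182 0.3242] 0.0348 63 138
True [0.4709 0.4264] 0.0496 183 258
False [0.4707 0.4265] 0.04 154 224
True [0.5709 0.4229] 0.0402 82 168
True [0.3937 0.3384] 0.0454 281 281
True [0.52   0.3256] 0.0346 87 125
True [0.4702 0.4272] 0.0451 419 419
True [0.5693 0.424 ] 0.0377 72 165
True [0.4716 0.4281] 0.0452 590 648
True [0.5286 0.344 ] 0.0187 52 103
True [0.4707 0.4276] 0.0439 367 367
[[268.90440897 125.14532472]] [[168.70169186 204.69688974]]
```

>>> move_arm(moves=[[[0,0,0],[0,0,0],0.45],[[0,0,0],[0,0,0],0.45],[[0,0,0.8],[0,0,0],0.45],[[0,0,0.7],[0,0,0],0.45],[[0,0,0.5],[0,0,0],0.45]])

```text
clock: 5.42
position: [0.5166, 0.4272, 0.0518]
ee_rot: [0.709, 0.706, -0.001, -0.0]
ft_force: [-0.2, -0.3, -0.6]
grip_width: 0.454
```

>>> move_arm(moves=[[[0,0,0],[0,0,0],0.25],[[0,0,0],[0,0,0],0.25]])

```text
clock: 5.68
position: [0.5176, 0.428, 0.0545]
ee_rot: [0.709, 0.706, 0.0, 0.0]
ft_force: [1.0, -0.0, 0.4]
grip_width: 0.25
```

```bash
python3 - <<'E'
from h import *
st(); s=camera("side")[:,:,::-1].copy()
o=get_obs();print((proj("side",o['position'])-[235,85])*10)
c=crop(s,235,85,60,60,10); cv2.imwrite("pics/g2.png",cv2.convertScaleAbs(c,alpha=1.0,beta=40))
E
```

```text
5.67 [0.5176 0.428  0.0545] [ 1.  -0.   0.4] 0.25 [ 1.    -0.004  0.   ]
[[354.07643239 497.78594273]]
```

View pics/g2.png

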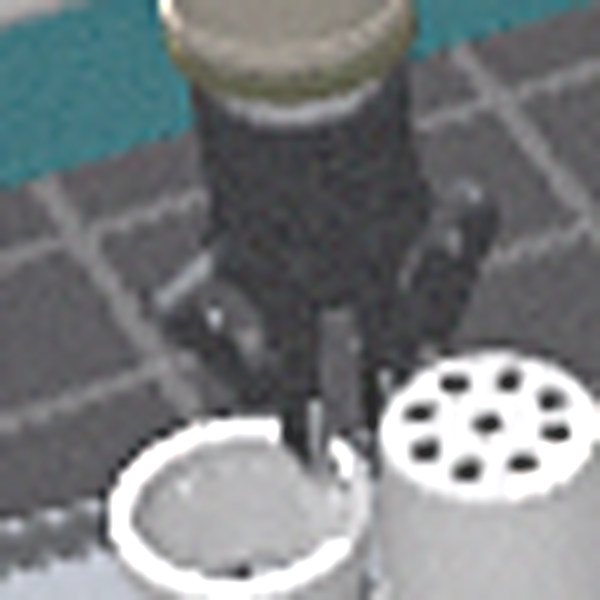

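>>> move_arm(moves=[[[0,0,0],[0,0,0],0.15],[[0,0,0],[0,0,0],0.1],[[0,0,0],[0,0,0],0.05],[[0,0,0],[0,0,0],0],[[0,0,0],[0,0,0],0]])

```text
clock: 6.35
position: [0.5173, 0.4278, 0.0541]
ee_rot: [0.709, 0.706, 0.0, -0.0]
ft_force: [0.6, 0.0, 0.1]
grip_width: -0.001
```

>>> move_arm(moves=[[[0,0,0],[0,0,0],0.35],[[0,0,0],[0,0,0],0.35],[[0,0,0.25],[0,0,0],0.35],[[0,0,0.25],[0,0,0],0.35],[[0,0,0],[0,0,0],0.2]])

```text
clock: 6.98
position: [0.5168, 0.4275, 0.0406]
ee_rot: [0.709, 0.706, -0.001, -0.0]
ft_force: [-0.6, 0.3, -0.0]
grip_width: 0.206
```

>>> move_arm(moves=[[[0,0,0],[0,0,0],0.1],[[0,0,0],[0,0,0],0],[[0,0,0],[0,0,0],0],[[0,0,0],[0,0,0],0]])

```text
clock: 7.48
position: [0.5173, 0.4278, 0.0417]
ee_rot: [0.709, 0.706, 0.0, -0.0]
ft_force: [-0.1, -0.4, -1.2]
grip_width: 0.071
```

>>> move_arm(moves=[[[0,0,0],[0,0,0],0.3],[[0,0,0],[0,0,0],0.3],[[0,0,0.2],[0,0,0],0.3],[[0,0,0.2],[0,0,0],0.3],[[0,0,0],[0,0,0],0.2]])

```text
clock: 8.1
position: [0.5169, 0.4276, 0.0308]
ee_rot: [0.709, 0.706, -0.001, -0.0]
ft_force: [0.2, -0.2, 0.4]
grip_width: 0.2
```

>>> move_arm(moves=[[[0,0,0],[0,0,0],0.1],[[0,0,0],[0,0,0],0],[[0,0,0],[0,0,0],0],[[0,0,0],[0,0,0],0]])

```text
clock: 8.6
position: [0.5173, 0.4278, 0.0316]
ee_rot: [0.709, 0.706, 0.0, -0.0]
ft_force: [0.5, -0.4, -0.8]
grip_width: 0.083
```

```bash
python3 - <<'E'
from h import *
st(); s=camera("side")[:,:,::-1].copy()
p=get_obs()['position'];print((proj("side",[p,p+[-.01,0,0],p+[-.01,0,.02],p+[-.01,0,.073]])-[235,85])*10)
c=crop(s,235,85,60,60,10); cv2.imwrite("pics/g3.png",cv2.convertScaleAbs(c,alpha=1.3,beta=30))
E
```

```text
8.6 [0.5173 0.4278 0.0316] [ 0.5 -0.4 -0.8] 0.083 [ 1.    -0.004  0.   ]
[[359.69525257 543.41974333]
 [336.08634408 551.87711339]
 [330.44700299 513.29048625]
 [314.91341473 407.00346275]]
```

View pics/g3.png

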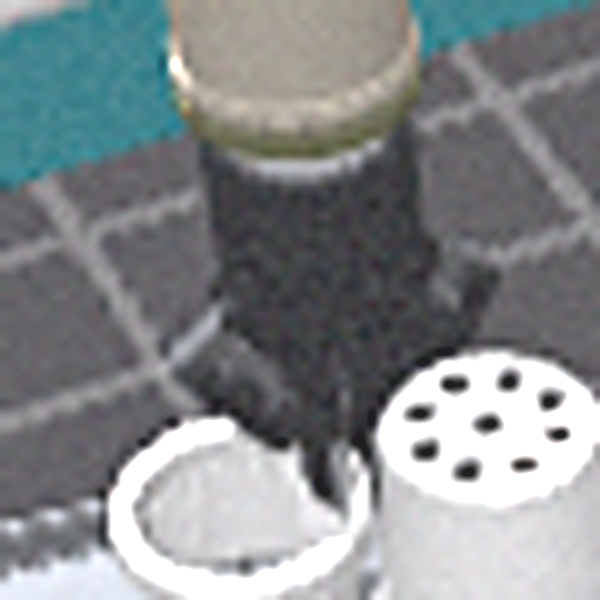

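>>> move_arm(moves=[[[0,0,0],[0,0,0],0.3],[[0,0,0],[0,0,0],0.3],[[0,0,-0.26],[0,0,0],0.3],[[0,0,0],[0,0,0],0.2],[[0,0,0],[0,0,0],0.15]], squeeze=60)

```text
clock: 9.28
position: [0.5173, 0.4279, 0.0383]
ee_rot: [0.709, 0.706, 0.0, -0.0]
ft_force: [0.0, 0.7, -0.1]
grip_width: 0.146
```

>>> move_arm(moves=[[[0,0,0],[0,0,0],0.1],[[0,0,0],[0,0,0],0],[[0,0,0],[0,0,0],0],[[0,0,0],[0,0,0],0],[[0,0,0],[0,0,0],0]])

```text
clock: 9.9
position: [0.5177, 0.4278, 0.0383]
ee_rot: [0.709, 0.706, 0.0, 0.0]
ft_force: [2.6, -0.6, 3.1]
grip_width: 0.067
```

>>> move_arm(moves=[[[0,0,-0.3],[0,0,0],0],[[0,0,-0.6],[0,0,0],0],[[0,0,-0.9],[0,0,0],0],[[0,0,-0.9],[0,0,0],0],[[0,0,-0.9],[0,0,0],0]])

```text
clock: 10.52
position: [0.5171, 0.4279, 0.1298]
ee_rot: [0.709, 0.706, 0.0, -0.0]
ft_force: [0.4, -0.9, -2.2]
grip_width: 0.064
```

>>> move_arm(moves=[[[0,0,-0.9],[0,0,0],0],[[0,0,-0.9],[0,0,0],0],[[0,0,-0.9],[0,0,0],0],[[0,0,-0.9],[0,0,0],0],[[0,0,0],[0,0,0],0]])

```text
clock: 11.15
position: [0.518, 0.4284, 0.2207]
ee_rot: [0.709, 0.706, 0.002, -0.0]
ft_force: [0.1, 0.2, -2.1]
grip_width: 0.069
```

```bash
python3 - <<'E'
from h import *
st(); s=camera("side")[:,:,::-1].copy()
p=get_obs()['position'];q=proj("side",[p+[0,0,.02]]);print(q)
u,v=map(int,q[0]);x,y=max(u-60,0),max(v-50,0);c=crop(s,x,y,100,100,6);print(x,y); cv2.imwrite("pics/g4.png",c)
E
```

```text
11.15 [0.518  0.4284 0.2207] [ 0.1  0.2 -2.1] 0.069 [ 1.    -0.004  0.003]
[[264.80087939  94.95518191]]
204 44
```

View pics/g4.png

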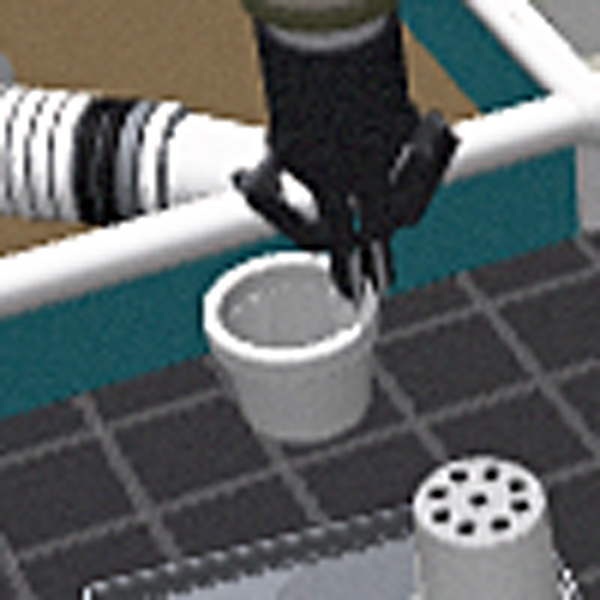

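```bash
python3 - <<'E'
from h import *
o=get_obs();p=o['position'].copy();p[2]=.26; plan([.5802,.0105,.26],0,18,p=p)
E
```

```text
[[-0.93, 0.14, -0.0], [0.0, -0.0, -0.0]]
[[-0.93, 0.14, -0.0], [0.0, -0.0, -0.0]]
[[-0.93, 0.14, -0.0], [0.0, -0.0, -0.0]]
[[-0.93, 0.14, -0.0], [0.0, -0.0, -0.0]]
[[-0.93, 0.14, -0.0], [0.0, -0.0, -0.0]]
[[-0.93, 0.14, -0.0], [0.0, -0.0, -0.0]]
[[-0.93, 0.14, -0.0], [0.0, -0.0, -0.0]]
[[-0.93, 0.14, -0.0], [0.0, -0.0, -0.0]]
[[-0.93, 0.14, -0.0], [0.0, -0.0, -0.0]]
[[-0.93, 0.14, -0.0], [0.0, -0.0, -0.0]]
[[-0.93, 0.14, -0.0], [0.0, -0.0, -0.0]]
[[-0.93, 0.14, -0.0], [0.0, -0.0, -0.0]]
[[-0.93, 0.14, -0.0], [0.0, -0.0, -0.0]]
[[-0.93, 0.14, -0.0], [0.0, -0.0, -0.0]]
[[-0.93, 0.14, -0.0], [0.0, -0.0, -0.0]]
[[-0.93, 0.14, -0.0], [0.0, -0.0, -0.0]]
[[-0.93, 0.14, -0.0], [0.0, -0.0, -0.0]]
[[-0.93, 0.14, -0.0], [0.0, -0.0, -0.0]]
```

>>> move_arm(moves=[[[0,0,-0.8],[0,0,0],0],[[0,0,-0.8],[0,0,0],0]])

```text
clock: 11.45
position: [0.5166, 0.4275, 0.257]
ee_rot: [0.709, 0.706, -0.001, -0.0]
ft_force: [-0.4, -0.4, -1.4]
grip_width: 0.068
```

>>> move_arm(moves=[[[-0.93,0.14,0],[0,0,0],0],[[-0.93,0.14,0],[0,0,0],0],[[-0.93,0.14,0],[0,0,0],0],[[-0.93,0.14,0],[0,0,0],0],[[-0.93,0.14,0],[0,0,0],0]])

```text
clock: 12.08
position: [0.5345, 0.3097, 0.2581]
ee_rot: [0.709, 0.705, -0.0, -0.0]
ft_force: [0.0, -0.5, -1.4]
grip_width: 0.067
```

>>> move_arm(moves=[[[-0.93,0.14,0],[0,0,0],0],[[-0.93,0.14,0],[0,0,0],0],[[-0.93,0.14,0],[0,0,0],0],[[-0.93,0.14,0],[0,0,0],0],[[-0.93,0.14,0],[0,0,0],0]])

```text
clock: 12.7
position: [0.5515, 0.1936, 0.2581]
ee_rot: [0.709, 0.706, 0.0, -0.0]
ft_force: [0.3, 0.6, -1.1]
grip_width: 0.067
```

>>> move_arm(moves=[[[-0.93,0.14,0],[0,0,0],0],[[-0.93,0.14,0],[0,0,0],0],[[-0.93,0.14,0],[0,0,0],0],[[-0.93,0.14,0],[0,0,0],0],[[-0.93,0.14,0],[0,0,0],0]])

```text
clock: 13.32
position: [0.5684, 0.0773, 0.2581]
ee_rot: [0.709, 0.706, 0.0, -0.0]
ft_force: [0.0, -0.1, -2.2]
grip_width: 0.067
```

>>> move_arm(moves=[[[-0.93,0.14,0],[0,0,0],0],[[-0.93,0.14,0],[0,0,0],0],[[-0.8,0.14,0],[0,0,0],0],[[0,0,0],[0,0,0],0],[[0,0,0],[0,0,0],0]])

```text
clock: 13.95
position: [0.5785, 0.0129, 0.258]
ee_rot: [0.708, 0.706, 0.0, -0.0]
ft_force: [0.4, 0.5, -1.7]
grip_width: 0.059
```

```bash
python3 - <<'E'
from h import *
st(); p=get_obs()['position']; plan([.5802,.0105,p[2]],0,1)
s=camera("side")[:,:,::-1].copy();t=camera("top")[:,:,::-1].copy()
cv2.imwrite("pics/s5.png",s);cv2.imwrite("pics/t5.png",t)
z=p[2]+.036
for n,im,ths in(("side",s,(170,190,210)),("top",t,(190,210,225))):
  uv=proj(n,[.5345,.0105,z])[0]
  for th in ths: print(n,uv); [print("  ",*r) for r in ring(im,n,uv,z,0,th,30)]
H=np.hstack([crop(s,280,110,100,120,4),crop(t,270,140,100,120,4)]);cv2.imwrite("pics/g5.png",H)
E
```

```text
13.95 [0.5785 0.0129 0.258 ] [ 0.4  0.5 -1.7] 0.059 [ 1.    -0.004 -0.   ]
[[-0.1, 0.07, -0.0], [-0.0, -0.0, -0.2]]
side [327.81314093 157.39118175]
   True [ 0.4419 -0.026 ] 0.0298 121 193
   True [0.4718 0.0564] 0.0145 155 160
   True [0.5314 0.0131] 0.0452 551 551
side [327.81314093 157.39118175]
   True [ 0.445 -0.031] 0.0229 77 150
   True [0.5316 0.0134] 0.045 508 508
side [327.81314093 157.39118175]
   True [ 0.4569 -0.0501] 0.0156 83 102
   True [0.5318 0.0137] 0.045 508 508
top [326.69557657 190.05613614]
   True [ 0.5605 -0.0338] 0.0323 285 331
   True [0.5382 0.0154] 0.0697 769 1276
top [326.69557657 190.05613614]
   True [0.531  0.0171] 0.0579 594 781
   True [0.5625 0.1176] 0.0412 165 250
   True [ 0.5668 -0.0349] 0.0274 244 279
   True [ 0.5689 -0.0439] 0.026 227 265
   True [0.589  0.0184] 0.0266 273 298
   True [0.5684 0.0678] 0.0232 283 283
top [326.69557657 190.05613614]
   True [0.5273 0.0509] 0.0529 667 780
   True [ 0.576  -0.0399] 0.0195 181 205
   True [ 0.5765 -0.0264] 0.0189 182 205
   True [0.5761 0.0572] 0.0226 197 226
```

View pics/g5.png

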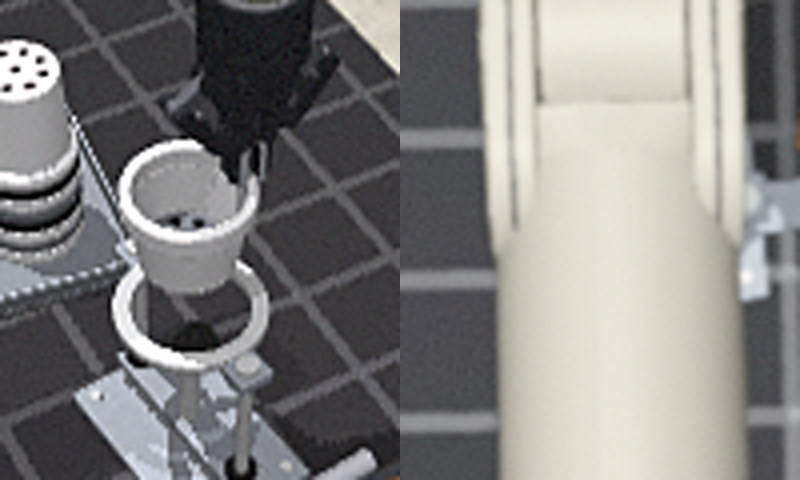

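>>> move_arm(moves=[[[-0.12,0.08,0],[0,0,0],0],[[0,0,0.7],[0,0,0],0],[[0,0,0.7],[0,0,0],0],[[0,0,0.6],[0,0,0],0],[[0,0,0],[0,0,0],0]])

```text
clock: 14.68
position: [0.5796, 0.0094, 0.2064]
ee_rot: [0.709, 0.706, -0.001, -0.001]
ft_force: [0.3, 0.8, -2.1]
grip_width: 0.067
```

```bash
python3 - <<'E'
from h import *
st(); p=get_obs()['position']
s=camera("side")[:,:,::-1].copy();cv2.imwrite("pics/s6.png",s)
z=p[2]+.036;uv=proj("side",[.5345,.0105,z])[0]
for th in (170,190,210): [print("  ",*r) for r in ring(s,"side",uv,z,0,th,24)]
E
```

```text
14.68 [0.5796 0.0094 0.2064] [ 0.3  0.8 -2.1] 0.067 [ 1.    -0.004 -0.003]
   True [ 0.4749 -0.0291] 0.0247 75 142
   True [0.5325 0.0099] 0.0454 532 533
   True [0.5119 0.0722] 0.0224 76 130
   True [ 0.4757 -0.0291] 0.0252 80 140
   True [0.5331 0.0101] 0.0453 533 533
   True [ 0.476  -0.0297] 0.0252 71 136
   True [0.533  0.0102] 0.045 493 493
```

>>> move_arm(moves=[[[0,0.03,0.3],[0,0,0],0],[[0,0,0.4],[0,0,0],0],[[0,0,0.4],[0,0,0],0],[[0,0,0.4],[0,0,0],0],[[0,0,0],[0,0,0],0]])

```text
clock: 15.35
position: [0.5807, 0.0093, 0.1696]
ee_rot: [0.709, 0.706, -0.001, -0.0]
ft_force: [0.9, 0.2, -1.8]
grip_width: 0.068
```

>>> move_arm(moves=[[[0,0,0.2],[0,0,0],0],[[0,0,0.15],[0,0,0],0],[[0,0,0],[0,0,0],0]])

```text
clock: 15.72
position: [0.5812, 0.0093, 0.1616]
ee_rot: [0.709, 0.706, -0.0, -0.0]
ft_force: [0.5, -0.2, -1.6]
grip_width: 0.067
```

>>> move_arm(moves=[[[0,0,0.1],[0,0,0],0],[[0,0,0.08],[0,0,0],0],[[0,0,0],[0,0,0],0]])

```text
clock: 16.1
position: [0.5813, 0.0093, 0.1573]
ee_rot: [0.709, 0.706, -0.0, -0.0]
ft_force: [-0.4, 0.2, -0.5]
grip_width: 0.063
```

>>> move_arm(moves=[[[0,0,0.06],[0,0,0],0],[[0,0,0],[0,0,0],0]])

```text
clock: 16.35
position: [0.5813, 0.0093, 0.1558]
ee_rot: [0.709, 0.706, 0.0, -0.0]
ft_force: [0.9, 0.5, -1.5]
grip_width: 0.066
```

```bash
python3 - <<'E'
from h import *
st(); p=get_obs()['position']
s=camera("side")[:,:,::-1].copy();cv2.imwrite("pics/s7.png",s)
z=p[2]+.036;uv=proj("side",[.5345,.0105,z])[0]
for th in (190,210,225): [print("  ",*r) for r in ring(s,"side",uv,z,0,th,24)]
E
```

```text
16.35 [0.5813 0.0093 0.1558] [ 0.9  0.5 -1.5] 0.066 [ 1.    -0.004  0.   ]
   True [0.5256 0.0078] 0.0483 467 683
   True [0.5258 0.0076] 0.0476 501 716
   True [ 0.5462 -0.0098] 0.0243 57 115
   True [ 0.5303 -0.0024] 0.0566 414 613
```

>>> move_arm(moves=[[[0,0,0.06],[0,0,0],0],[[0,0,0],[0,0,0],0]])

```text
clock: 16.65
position: [0.5813, 0.0093, 0.1543]
ee_rot: [0.709, 0.706, 0.0, -0.0]
ft_force: [-0.6, 0.6, -0.6]
grip_width: 0.069
```

>>> move_arm(moves=[[[0,0,0],[0,0,0],0.1],[[0,0,0],[0,0,0],0.15],[[0,0,0],[0,0,0],0.25],[[0,0,0],[0,0,0],0.3]])

```text
clock: 17.15
position: [0.5813, 0.0093, 0.1543]
ee_rot: [0.709, 0.706, 0.0, -0.0]
ft_force: [-0.1, 0.3, -0.4]
grip_width: 0.304
```

>>> move_arm(moves=[[[0,0,-0.6],[0,0,0],0.3],[[0,0,-0.9],[0,0,0],0.3],[[0,0,-0.9],[0,0,0],0.3],[[0,0,-0.9],[0,0,0],0.5],[[0,0,0],[0,0,0],0.5]])

```text
clock: 17.77
position: [0.5824, 0.0092, 0.2395]
ee_rot: [0.709, 0.706, 0.002, 0.001]
ft_force: [0.4, 0.4, -0.6]
grip_width: 0.505
```

```bash
python3 - <<'E'
from h import *
st()
s=camera("side")[:,:,::-1].copy();cv2.imwrite("pics/s8.png",s)
uv=proj("side",[.5338,.01,.19])[0];print(uv)
for th in (190,210,225): [print("  ",*r) for r in ring(s,"side",uv,.19,0,th,22)]
cv2.imwrite("pics/g8.png",crop(s,280,130,130,130,5)[:600])
E
```

```text
17.77 [0.5824 0.0092 0.2395] [ 0.4  0.4 -0.6] 0.505 [ 1.    -0.004  0.004]
[327.30332612 182.15150957]
   True [0.5273 0.0012] 0.0582 420 723
   False [0.5357 0.0101] 0.0408 247 278
   True [0.518  0.0676] 0.0122 57 112
   True [0.529 0.   ] 0.0578 447 713
   False [0.5358 0.0102] 0.0414 253 284
   True [0.5301 0.0009] 0.0563 450 700
   False [0.5361 0.0102] 0.042 247 289
```

View pics/g8.png

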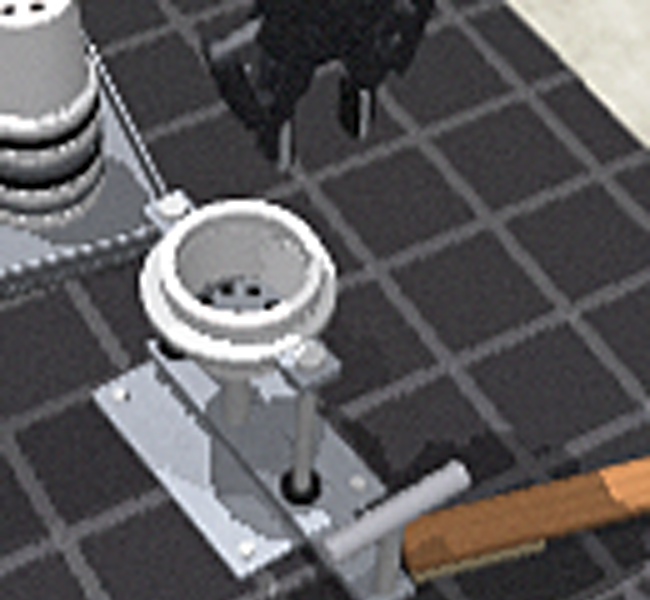

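```bash
python3 - <<'E'
from h import *
plan([.550,-.150,.20],-85,9)
E
```

```text
[[-0.71, -0.14, 0.17], [0.0, -0.0, 9.4]]
[[-0.72, -0.02, 0.17], [0.0, -0.0, 9.4]]
[[-0.72, 0.1, 0.17], [0.0, -0.0, 9.4]]
[[-0.69, 0.21, 0.17], [0.0, -0.0, 9.4]]
[[-0.65, 0.32, 0.17], [0.0, -0.0, 9.4]]
[[-0.58, 0.42, 0.17], [0.0, -0.0, 9.4]]
[[-0.51, 0.51, 0.17], [0.0, -0.0, 9.4]]
[[-0.42, 0.59, 0.17], [0.0, -0.0, 9.4]]
[[-0.31, 0.65, 0.17], [0.0, -0.0, 9.4]]
```

>>> move_arm(moves=[[[-0.71,-0.14,0.17],[0,0,9.4],0.6],[[-0.72,-0.02,0.17],[0,0,9.4],0.6],[[-0.72,0.1,0.17],[0,0,9.4],0.6],[[-0.69,0.21,0.17],[0,0,9.4],0.6],[[-0.65,0.32,0.17],[0,0,9.4],0.6]], squeeze=80)

```text
clock: 18.45
position: [0.5629, -0.0799, 0.2148]
ee_rot: [0.932, 0.362, -0.0, -0.0]
ft_force: [0.2, -0.3, 0.3]
grip_width: 0.601
```

>>> move_arm(moves=[[[-0.58,0.42,0.17],[0,0,9.4],0.6],[[-0.51,0.51,0.17],[0,0,9.4],0.6],[[-0.42,0.59,0.17],[0,0,9.4],0.6],[[-0.31,0.65,0.17],[0,0,9.4],0.6],[[0,0,0],[0,0,0],0.6]])

```text
clock: 19.08
position: [0.5484, -0.1511, 0.1979]
ee_rot: [0.999, 0.044, -0.001, 0.0]
ft_force: [0.4, -0.2, -0.3]
grip_width: 0.601
```

```bash
python3 - <<'E'
from h import *
st();plan([.550,-.150,.077],-85,6)
t=camera("top")[:,:,::-1].copy()
for th in(190,210,225):
    print([r for r in ring(t,"top",proj("top",[.536,.011,.19])[0],.19,0,th,24)])
E
```

```text
19.07 [ 0.5484 -0.1511  0.1979] [ 0.4 -0.2 -0.3] 0.601 [ 0.088 -0.996  0.   ]
[[0.01, -0.01, 0.81], [0.0, 0.0, 0.0]]
[[0.01, -0.01, 0.81], [0.0, 0.0, 0.0]]
[[0.01, -0.01, 0.81], [0.0, 0.0, 0.0]]
[[0.01, -0.01, 0.81], [0.0, 0.0, 0.0]]
[[0.01, -0.01, 0.81], [0.0, 0.0, 0.0]]
[[0.01, -0.01, 0.81], [0.0, 0.0, 0.0]]
[(np.True_, array([0.5364, 0.0042]), np.float64(0.0292), 307, 545), (np.False_, array([0.5335, 0.0029]), np.float64(0.0158), 107, 196), (np.True_, array([0.5332, 0.0129]), np.float64(0.0608), 345, 656), (np.False_, array([0.5378, 0.0115]), np.float64(0.04), 373, 373)]
[(np.True_, array([0.4915, 0.0619]), np.float64(0.0129), 86, 131), (np.True_, array([0.5345, 0.0081]), np.float64(0.0288), 227, 227), (np.True_, array([0.5345, 0.0116]), np.float64(0.0588), 406, 605), (np.False_, array([0.5379, 0.0114]), np.float64(0.041), 382, 382)]
[(np.True_, array([0.5312, 0.005 ]), np.float64(0.0249), 134, 137), (np.True_, array([0.5348, 0.0112]), np.float64(0.0578), 477, 543), (np.False_, array([ 0.5444, -0.0236]), np.float64(0.0181), 56, 123), (np.False_, array([0.5379, 0.0113]), np.float64(0.0417), 390, 390)]
```

>>> move_arm(moves=[[[0.02,-0.02,0.97],[0,0,0],0.6],[[0.02,-0.02,0.97],[0,0,0],0.6],[[0,0,0.97],[0,0,0],0.6],[[0,0,0.97],[0,0,0],0.6],[[0,0,0.95],[0,0,0],0.6]])

```text
clock: 19.75
position: [0.5506, -0.1473, 0.0769]
ee_rot: [0.999, 0.048, -0.0, -0.0]
ft_force: [0.3, -0.5, 0.3]
grip_width: 0.597
```

>>> move_arm(moves=[[[0,0,0],[0,0,0],0.4],[[0,0,0],[0,0,0],0.2],[[0,0,0],[0,0,0],0],[[0,0,0],[0,0,0],0],[[0,0,0],[0,0,0],0]])

```text
clock: 20.38
position: [0.5508, -0.1484, 0.0784]
ee_rot: [0.999, 0.045, 0.001, -0.0]
ft_force: [0.1, 4.2, 2.9]
grip_width: 0.184
```

>>> move_arm(moves=[[[0,0,-0.2],[0,0,0],0],[[0,0,-0.3],[0,0,0],0],[[0,0,-0.4],[0,0,0],0],[[0,0,-0.4],[0,0,0],0],[[0,0,0],[0,0,0],0]])

```text
clock: 21.0
position: [0.5508, -0.1484, 0.1107]
ee_rot: [0.999, 0.045, 0.001, -0.0]
ft_force: [0.9, 3.1, 1.9]
grip_width: 0.179
```

>>> move_arm(moves=[[[0,0,-0.4],[0,0,0],0],[[0,0,-0.4],[0,0,0],0],[[0,0,-0.4],[0,0,0],0],[[0,0,-0.3],[0,0,0],0],[[0,0,0],[0,0,0],0]])

```text
clock: 21.62
position: [0.5507, -0.1484, 0.1479]
ee_rot: [0.999, 0.045, 0.0, -0.0]
ft_force: [4.1, 3.5, -1.9]
grip_width: 0.174
```

```bash
python3 - <<'E'
from h import *
st()
t=camera("top")[:,:,::-1].copy();s=camera("side")[:,:,::-1].copy()
cv2.imwrite("pics/t9.png",t)
cv2.imwrite("pics/g9.png",np.hstack([crop(t,285,150,110,80,3.6),crop(s,280,120,110,80,3.6)]))
E
```

```text
21.62 [ 0.5507 -0.1484  0.1479] [ 4.1  3.5 -1.9] 0.174 [ 0.091 -0.996 -0.   ]
```

>>> move_arm(moves=[[[0,0,-0.2],[0,0,0],0],[[0,0,-0.2],[0,0,0],0]])

```text
clock: 21.98
position: [0.5506, -0.1484, 0.1569]
ee_rot: [0.999, 0.045, 0.0, 0.0]
ft_force: [9.1, 1.9, -13.8]
grip_width: 0.179
```

>>> move_arm(moves=[[[0,0,-0.1],[0,0,0],0],[[0,0,-0.1],[0,0,0],0]])

```text
clock: 22.22
position: [0.5505, -0.1483, 0.1593]
ee_rot: [0.999, 0.045, -0.0, 0.001]
ft_force: [26.2, -4.2, -54.5]
grip_width: 0.178
```

```bash
python3 - <<'E'
from h import *
st()
t=camera("top")[:,:,::-1].copy();s=camera("side")[:,:,::-1].copy()
cv2.imwrite("pics/t9.png",t);cv2.imwrite("pics/s9.png",s)
cv2.imwrite("pics/g9.png",np.hstack([crop(t,285,150,110,80,3.6),crop(s,280,120,110,80,3.6)]))
E
```

```text
22.23 [ 0.5505 -0.1483  0.1593] [ 26.2  -4.2 -54.5] 0.178 [ 0.091 -0.996  0.001]
```

View pics/g9.png

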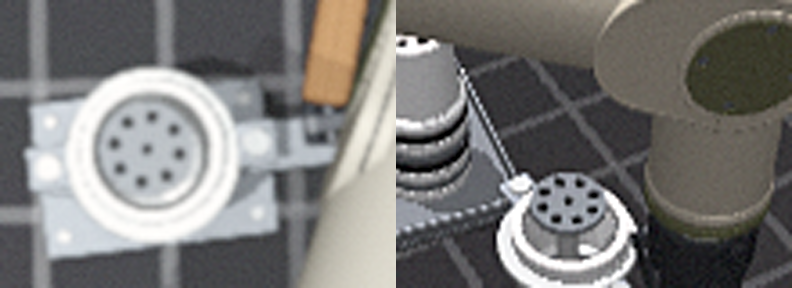

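>>> move_arm(moves=[[[0,0,0.08],[0,0,0],0],[[0,0,0.04],[0,0,0],0]])

```text
clock: 22.58
position: [0.5507, -0.1484, 0.1588]
ee_rot: [0.999, 0.045, 0.0, 0.0]
ft_force: [5.5, 1.8, -5.2]
grip_width: 0.175
```

```bash
cat >> h.py <<'E'
def holes(img,n,c,z,thr=95,s=6,win=18):
    """dark hole centres of a disc whose top is at z, near world c"""
    u,v=map(int,proj(n,[c[0],c[1],z])[0].round())
    g=cv2.resize(cv2.cvtColor(img,cv2.COLOR_BGR2GRAY)[v-win:v+win,u-win:u+win],None,fx=s,fy=s,interpolation=cv2.INTER_CUBIC)
    _,_,S,C=cv2.connectedComponentsWithStats((g<thr).astype(np.uint8))
    w=ray(n,(C+.5)/s-.5+[u-win,v-win],z)[:,:2]
    k=(S[:,4]<400)&(S[:,4]>15)&(np.hypot(*(w-c).T)<.029)
    return w[k].round(4),S[k,4]
E
python3 - <<'E'
from h import *
st()
for n,f in(("top","pics/t9.png"),("side","pics/s9.png")):
  im=cv2.imread(f)
  for thr in(90,110,125):
    w,a=holes(im,n,np.array([.537,.011]),.215,thr); print(n,thr,len(w),w.mean(0),((w.max(0)+w.min(0))/2),a.tolist())
    d=w-w.mean(0); print(np.hypot(*d.T).round(4).tolist())
E
```

```text
22.57 [ 0.5507 -0.1484  0.1588] [ 5.5  1.8 -5.2] 0.175 [ 0.091 -0.996  0.   ]
top 90 8 [0.53765   0.0142625] [0.53755 0.0142 ] [38, 37, 30, 36, 33, 42, 29, 41]
[0.0219, 0.022, 0.0224, 0.0218, 0.0219, 0.0222, 0.0222, 0.0222]
top 110 9 [0.53764444 0.01421111] [0.5376  0.01415] [98, 108, 94, 111, 51, 98, 112, 107, 114]
[0.0219, 0.0219, 0.0221, 0.0219, 0.0, 0.0219, 0.0222, 0.0222, 0.022]
top 125 9 [0.53761111 0.01421111] [0.53755 0.01415] [155, 174, 160, 177, 101, 159, 175, 168, 172]
[0.0219, 0.022, 0.0221, 0.0219, 0.0001, 0.0219, 0.0222, 0.0221, 0.0221]
side 90 9 [0.53607778 0.01415556] [0.5361 0.0142] [192, 177, 196, 196, 154, 199, 170, 199, 167]
[0.0219, 0.0219, 0.0219, 0.0221, 0.0002, 0.022, 0.022, 0.0219, 0.0218]
side 110 8 [0.5356375 0.011525 ] [0.53605 0.0125 ] [231, 249, 254, 198, 256, 213, 247, 213]
[0.024, 0.024, 0.0222, 0.0026, 0.0223, 0.0201, 0.0201, 0.0191]
side 125 8 [0.5356625 0.011575 ] [0.5361  0.01255] [277, 288, 313, 239, 301, 249, 294, 260]
[0.0242, 0.0239, 0.0224, 0.0026, 0.0224, 0.02, 0.0201, 0.0191]
```

>>> move_arm(moves=[[[0,0,0],[0,0,0],0.3],[[0,0,0],[0,0,0],0.45],[[0,0,0],[0,0,0],0.45]])

```text
clock: 22.95
position: [0.5501, -0.1494, 0.1601]
ee_rot: [0.999, 0.045, 0.0, 0.0]
ft_force: [0.1, -1.2, 0.6]
grip_width: 0.45
```

>>> move_arm(moves=[[[0,0,-0.5],[0,0,0],0.45],[[0,0,-0.9],[0,0,0],0.45],[[0,0,-0.9],[0,0,0],0.45],[[0,0,-0.9],[0,0,0],0.6],[[0,0,-0.9],[0,0,0],1]])

```text
clock: 23.58
position: [0.5502, -0.1491, 0.2641]
ee_rot: [0.999, 0.045, 0.0, 0.0]
ft_force: [0.7, 0.0, 0.3]
grip_width: 0.799
```

```bash
python3 - <<'E'
from h import *
st();plan([.5368,.0142,.26],0,9)
E
```

```text
23.57 [ 0.5502 -0.1491  0.2641] [0.7 0.  0.3] 0.799 [ 0.09  -0.996  0.   ]
[[0.01, -0.73, 0.02], [0.0, -0.0, -9.4]]
[[0.12, -0.72, 0.02], [0.0, -0.0, -9.4]]
[[0.24, -0.69, 0.02], [0.0, -0.0, -9.4]]
[[0.35, -0.64, 0.02], [0.0, -0.0, -9.4]]
[[0.45, -0.57, 0.02], [0.0, -0.0, -9.4]]
[[0.54, -0.49, 0.02], [0.0, -0.0, -9.4]]
[[0.61, -0.4, 0.02], [0.0, -0.0, -9.4]]
[[0.67, -0.29, 0.02], [0.0, -0.0, -9.4]]
[[0.71, -0.18, 0.02], [0.0, -0.0, -9.4]]
```

>>> move_arm(moves=[[[0.01,-0.73,0.02],[0,0,-9.4],1],[[0.12,-0.72,0.02],[0,0,-9.4],1],[[0.24,-0.69,0.02],[0,0,-9.4],1],[[0.35,-0.64,0.02],[0,0,-9.4],1],[[0.45,-0.57,0.02],[0,0,-9.4],1]])

```text
clock: 24.2
position: [0.5428, -0.0578, 0.2609]
ee_rot: [0.897, 0.442, 0.0, 0.0]
ft_force: [0.6, 0.2, -0.3]
grip_width: 0.998
```

>>> move_arm(moves=[[[0.54,-0.49,0.02],[0,0,-9.4],1],[[0.61,-0.4,0.02],[0,0,-9.4],1],[[0.67,-0.29,0.02],[0,0,-9.4],1],[[0.71,-0.18,0.02],[0,0,-9.4],1],[[0,0,0],[0,0,0],1]])

```text
clock: 24.82
position: [0.5371, 0.0158, 0.2586]
ee_rot: [0.708, 0.706, 0.0, 0.0]
ft_force: [1.4, -0.5, -0.5]
grip_width: 1.001
```

```bash
python3 - <<'E'
from h import *
st();plan([.5368,.0142,.175],0,4)
s=camera("side")[:,:,::-1].copy()
w,a=holes(s,"side",np.array([.537,.012]),.215,90);print(len(w),w.mean(0),a)
E
```

```text
24.82 [0.5371 0.0158 0.2586] [ 1.4 -0.5 -0.5] 1.001 [ 1.    -0.003  0.001]
[[-0.02, -0.0, 0.84], [0.0, -0.0, -0.0]]
[[-0.02, -0.0, 0.84], [0.0, -0.0, -0.0]]
[[-0.02, -0.0, 0.84], [0.0, -0.0, -0.0]]
[[-0.02, -0.0, 0.84], [0.0, -0.0, -0.0]]
8 [0.538825  0.0155625] [208 185 187 195 165 316 192 226]
```

>>> move_arm(moves=[[[-0.06,0,0.8],[0,0,0],1],[[0,0,0.9],[0,0,0],1],[[0,0,0.9],[0,0,0],1],[[0,0,0.74],[0,0,0],1],[[0,0,0],[0,0,0],1]], squeeze=30)

```text
clock: 25.5
position: [0.5364, 0.0119, 0.1737]
ee_rot: [0.71, 0.704, -0.001, -0.0]
ft_force: [0.2, -0.7, 0.5]
grip_width: 0.998
```

>>> move_arm(moves=[[[0,0,0],[0,0,0],0.9],[[0,0,0],[0,0,0],0.8],[[0,0,0],[0,0,0],0.7],[[0,0,0],[0,0,0],0.6],[[0,0,0],[0,0,0],0.5]])

```text
clock: 26.12
position: [0.5374, 0.0132, 0.1747]
ee_rot: [0.709, 0.706, 0.0, 0.0]
ft_force: [1.6, -1.6, 2.2]
grip_width: 0.731
```

>>> move_arm(moves=[[[0,0,0],[0,0,0],0.3],[[0,0,-0.2],[0,0,0],0.3],[[0,0,-0.5],[0,0,0],0.3],[[0,0,-0.6],[0,0,0],0.3],[[0,0,0],[0,0,0],0.3]], squeeze=40)

```text
clock: 26.75
position: [0.5378, 0.0133, 0.2085]
ee_rot: [0.709, 0.706, 0.001, 0.001]
ft_force: [0.7, 0.4, -0.7]
grip_width: 0.724
```

```bash
python3 - <<'E'
from h import *
st();p=get_obs()['position']
s=camera("side")[:,:,::-1].copy()
cv2.imwrite("pics/s10.png",s)
cv2.imwrite("pics/g10.png",crop(s,280,110,110,110,5.4))
plan([.497,-.353,p[2]],0,16)
w=.0268 
uv=proj("side",[.5345,.0105,.19])[0]
E
```

```text
26.75 [0.5378 0.0133 0.2085] [ 0.7  0.4 -0.7] 0.724 [ 1.    -0.004  0.002]
[[-0.92, -0.1, -0.0], [0.0, -0.0, -0.0]]
[[-0.92, -0.1, -0.0], [0.0, -0.0, -0.0]]
[[-0.92, -0.1, -0.0], [0.0, -0.0, -0.0]]
[[-0.92, -0.1, -0.0], [0.0, -0.0, -0.0]]
[[-0.92, -0.1, -0.0], [0.0, -0.0, -0.0]]
[[-0.92, -0.1, -0.0], [0.0, -0.0, -0.0]]
[[-0.92, -0.1, -0.0], [0.0, -0.0, -0.0]]
[[-0.92, -0.1, -0.0], [0.0, -0.0, -0.0]]
[[-0.92, -0.1, -0.0], [0.0, -0.0, -0.0]]
[[-0.92, -0.1, -0.0], [0.0, -0.0, -0.0]]
[[-0.92, -0.1, -0.0], [0.0, -0.0, -0.0]]
[[-0.92, -0.1, -0.0], [0.0, -0.0, -0.0]]
[[-0.92, -0.1, -0.0], [0.0, -0.0, -0.0]]
[[-0.92, -0.1, -0.0], [0.0, -0.0, -0.0]]
[[-0.92, -0.1, -0.0], [0.0, -0.0, -0.0]]
[[-0.92, -0.1, -0.0], [0.0, -0.0, -0.0]]
```

View pics/g10.png

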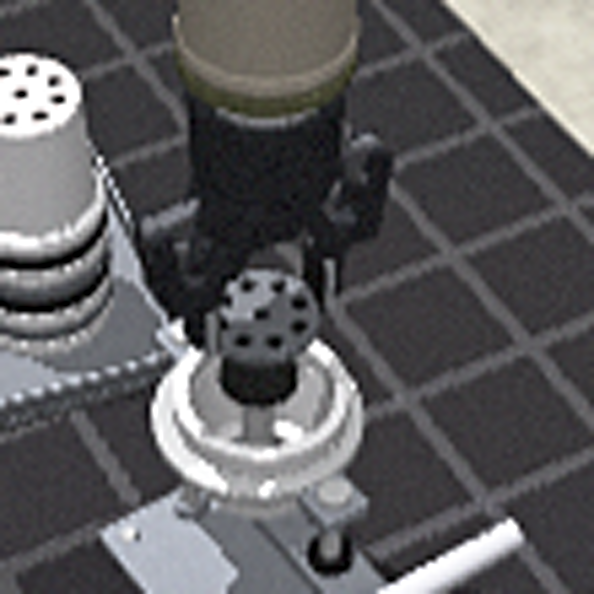

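```bash
cat >> h.py <<'E'
def discpose(img,n,c,thr=70,win=16,s=8,dbg=True):
    """pose of disc top (position, normal) from its 9 holes by PnP"""
    i=camera_info(n);u,v=map(int,proj(n,c)[0].round())
    g=cv2.resize(cv2.cvtColor(img,cv2.COLOR_BGR2GRAY)[v-win:v+win,u-win:u+win],None,fx=s,fy=s,interpolation=cv2.INTER_CUBIC)
    _,_,S,C=cv2.connectedComponentsWithStats((g<thr).astype(np.uint8))
    k=(S[:,4]>40)&(S[:,4]<900)&(S[:,2]<45)&(S[:,3]<45);P=(C[k]+.5)/s-.5+[u-win,v-win]
    if dbg: print(P.round(1).tolist(),S[k,4].tolist())
    return P
def pnp(n,P,ctr):
    i=camera_info(n);P=np.array(P);d=P-ctr;a=np.argsort(np.arctan2(d[:,1],d[:,0]));P=P[a]
    t=np.arange(len(P))*2*np.pi/8;ob=np.c_[.022*np.cos(t),-.022*np.sin(t),0*t]
    K=np.array([[i['fx'],0,i['cx']],[0,i['fy'],i['cy']],[0,0,1]])
    ok,rs,ts,e=cv2.solvePnPGeneric(ob,P,K,None,flags=cv2.SOLVEPNP_IPPE)
    Rc=R.from_quat(i['rotation'])
    for r,t_,ee in zip(rs,ts,e):
        print("pos",(Rc.apply(t_.ravel())+i['origin']).round(4),"normal",Rc.apply(cv2.Rodrigues(r)[0][:,2]).round(3),"err px",ee)
E
python3 - <<'E'
from h import *
s=cv2.imread("pics/s10.png")
for thr in(45,55,65,75): print(thr);discpose(s,"side",[.537,.013,.245],thr)
E
```

```text
45
[[328.6, 158.7], [325.3, 162.5], [331.1, 162.7], [334.9, 165.7], [328.0, 167.8], [320.9, 169.7], [334.9, 170.0], [340.8, 173.2], [324.5, 172.7], [330.4, 172.9]] [158, 136, 153, 283, 205, 153, 275, 276, 277, 280]
55
[[312.3, 153.7], [325.3, 162.5], [331.2, 162.7], [334.9, 165.7], [328.1, 167.8], [320.9, 169.7], [334.9, 170.1], [324.5, 172.6], [330.4, 172.8]] [123, 173, 194, 358, 261, 206, 347, 354, 350]
65
[[325.3, 162.5], [331.2, 162.8], [335.0, 165.7], [328.1, 167.8], [334.9, 170.1], [324.6, 172.6], [330.3, 172.8], [335.5, 173.9]] [217, 239, 438, 324, 436, 443, 437, 53]
75
[[325.3, 162.4], [331.2, 162.8], [334.9, 165.7], [328.2, 167.8], [334.9, 170.1], [324.6, 172.6], [330.3, 172.8], [335.4, 173.9]] [258, 288, 534, 401, 540, 552, 544, 108]
```

```bash
python3 - <<'E'
from h import *
pnp("side",[(325.3,162.5),(331.2,162.8),(335,165.7),(334.9,170.1),(330.4,172.8),(324.5,172.6),(320.9,169.7),(321.2,165.5)],np.array([328.1,167.8]))
s=cv2.imread("pics/s9.png");P=discpose(s,"side",[.537,.013,.215],80)
c=P.mean(0);P=[p for p in P if 3<np.hypot(*(p-c))<12];print(len(P));pnp("side",P,c)
E
```

```text
pos [0.5405 0.0193 0.241 ] normal [-0.021  0.025  0.999] err px [0.09625538]
pos [0.5404 0.0191 0.2409] normal [-0.47  -0.881  0.052] err px [0.10096521]
[[325.0, 170.2], [330.5, 170.5], [320.8, 172.9], [334.4, 173.6], [327.4, 175.4], [320.3, 177.1], [334.1, 177.9], [316.7, 178.4], [324.1, 180.4], [329.8, 180.7], [318.5, 180.7], [333.5, 182.7], [322.0, 183.2], [324.3, 191.2], [331.1, 191.2]] [303, 271, 301, 304, 231, 316, 268, 62, 311, 261, 61, 132, 209, 92, 136]
12
pos [ 0.3093 -0.3862  0.7241] normal [0.185 0.549 0.815] err px [7.7890441]
pos [ 0.3042 -0.3948  0.7349] normal [-0.335 -0.807 -0.486] err px [7.96736937]
```

>>> move_arm(moves=[[[-0.6,-0.1,-0.2],[0,0,0],0.3],[[-0.9,-0.1,-0.2],[0,0,0],0.3],[[-0.92,-0.1,0],[0,0,0],0.3],[[-0.92,-0.1,0],[0,0,0],0.3],[[-0.92,-0.1,0],[0,0,0],0.3]])

```text
clock: 27.42
position: [0.5233, -0.0952, 0.2168]
ee_rot: [0.709, 0.705, -0.0, -0.0]
ft_force: [0.7, 0.7, -1.2]
grip_width: 0.725
```

>>> move_arm(moves=[[[-0.92,-0.1,0],[0,0,0],0.3],[[-0.92,-0.1,0],[0,0,0],0.3],[[-0.92,-0.1,0],[0,0,0],0.3],[[-0.92,-0.1,0],[0,0,0],0.3],[[-0.92,-0.1,0],[0,0,0],0.3]])

```text
clock: 28.05
position: [0.5101, -0.2099, 0.2168]
ee_rot: [0.709, 0.705, -0.0, -0.0]
ft_force: [0.5, -0.5, -0.3]
grip_width: 0.724
```

>>> move_arm(moves=[[[-0.92,-0.1,0],[0,0,0],0.3],[[-0.92,-0.1,0],[0,0,0],0.3],[[-0.92,-0.1,0],[0,0,0],0.3],[[-0.92,-0.1,0],[0,0,0],0.3],[[-0.92,-0.1,0],[0,0,0],0.3]])

```text
clock: 28.68
position: [0.4969, -0.3247, 0.2168]
ee_rot: [0.709, 0.705, -0.0, -0.0]
ft_force: [0.6, -0.1, -0.4]
grip_width: 0.723
```

>>> move_arm(moves=[[[-0.9,-0.1,0.3],[0,0,0],0.3],[[-0.36,0,0.8],[0,0,0],0.3],[[0,0,0.9],[0,0,0],0.3],[[0,0,0.9],[0,0,0],0.3],[[0,0,0],[0,0,0],0.3]])

```text
clock: 29.3
position: [0.4942, -0.3534, 0.1419]
ee_rot: [0.709, 0.706, -0.001, -0.002]
ft_force: [0.4, -0.0, 0.2]
grip_width: 0.726
```

```bash
python3 - <<'E'
from h import *
st();p=get_obs()['position'];plan([.497,-.353,.0],0,6)
s=camera("side")[:,:,::-1].copy();cv2.imwrite("pics/s11.png",s)
for thr in(50,65): discpose(s,"side",p+[0,0,.04],thr,win=18)
E
```

```text
29.3 [ 0.4942 -0.3534  0.1419] [ 0.4 -0.   0.2] 0.726 [ 1.    -0.004 -0.004]
[[0.0, 0.02, 0.95], [-0.0, -0.0, -0.0]]
[[0.0, 0.02, 0.95], [-0.0, -0.0, -0.0]]
[[0.0, 0.02, 0.95], [-0.0, -0.0, -0.0]]
[[0.0, 0.02, 0.95], [-0.0, -0.0, -0.0]]
[[0.0, 0.02, 0.95], [-0.0, -0.0, -0.0]]
[[0.0, 0.02, 0.95], [-0.0, -0.0, -0.0]]
[[367.7, 271.9], [367.0, 278.3], [392.9, 285.2], [399.9, 286.9], [393.2, 291.5], [381.6, 295.4], [388.5, 295.8], [377.2, 297.3]] [49, 110, 565, 208, 579, 615, 620, 115]
[[367.1, 278.3], [392.9, 285.1], [393.2, 291.5], [381.6, 295.4], [388.5, 295.7], [377.3, 297.3]] [198, 750, 778, 792, 814, 214]
```

>>> move_arm(moves=[[[0,0.05,0.95],[0,0,0],0.3],[[0,0.05,0.95],[0,0,0],0.3],[[0,0,0.95],[0,0,0],0.3],[[0,0,0.95],[0,0,0],0.3],[[0,0,0.9],[0,0,0],0.3]])

```text
clock: 29.98
position: [0.4986, -0.3547, 0.027]
ee_rot: [0.708, 0.706, 0.0, 0.001]
ft_force: [0.9, 0.4, -0.9]
grip_width: 0.726
```

>>> move_arm(moves=[[[0,0,0.6],[0,0,0],0.3],[[0,0,0.5],[0,0,0],0.3],[[0,0,0.2],[0,0,0],0.3],[[0,0,0],[0,0,0],0.3]])

```text
clock: 30.48
position: [0.4981, -0.3547, -0.0055]
ee_rot: [0.709, 0.706, 0.0, 0.0]
ft_force: [-0.2, 1.4, -0.5]
grip_width: 0.721
```

>>> move_arm(moves=[[[0,0,0.08],[0,0,0],0.3],[[0,0,0.08],[0,0,0],0.3],[[0,0,0],[0,0,0],0.3]])

```text
clock: 30.85
position: [0.498, -0.3545, -0.0097]
ee_rot: [0.709, 0.706, 0.0, -0.0]
ft_force: [0.1, -0.5, -1.2]
grip_width: 0.722
```

>>> move_arm(moves=[[[0,0,0.08],[0,0,0],0.3],[[0,0,0.08],[0,0,0],0.3],[[0,0,0],[0,0,0],0.3]])

```text
clock: 31.22
position: [0.4978, -0.3545, -0.0139]
ee_rot: [0.709, 0.706, -0.0, -0.0]
ft_force: [0.7, 0.3, -0.3]
grip_width: 0.722
```

>>> move_arm(moves=[[[0,0,0.06],[0,0,0],0.3],[[0,0,0.04],[0,0,0],0.3],[[0,0,0],[0,0,0],0.3]])

```text
clock: 31.6
position: [0.4979, -0.3545, -0.0163]
ee_rot: [0.709, 0.706, 0.0, -0.0]
ft_force: [-0.0, 0.6, -0.8]
grip_width: 0.727
```

>>> move_arm(moves=[[[0,0,0.06],[0,0,0],0.3],[[0,0,0],[0,0,0],0.3]])

```text
clock: 31.85
position: [0.4979, -0.3545, -0.0178]
ee_rot: [0.709, 0.706, 0.0, -0.0]
ft_force: [-0.2, 0.3, 0.2]
grip_width: 0.724
```

>>> move_arm(moves=[[[0,0,0.06],[0,0,0],0.3],[[0,0,0],[0,0,0],0.3]])

```text
clock: 32.1
position: [0.4979, -0.3545, -0.0193]
ee_rot: [0.709, 0.706, 0.0, -0.0]
ft_force: [-0.5, 0.3, -0.5]
grip_width: 0.725
```

>>> move_arm(moves=[[[0,0,0.06],[0,0,0],0.3],[[0,0,0],[0,0,0],0.3]])

```text
clock: 32.35
position: [0.4978, -0.3545, -0.0208]
ee_rot: [0.709, 0.706, -0.0, -0.0]
ft_force: [0.6, 0.7, -0.6]
grip_width: 0.727
```

>>> move_arm(moves=[[[0,0,0.06],[0,0,0],0.3],[[0,0,0],[0,0,0],0.3]])

```text
clock: 32.6
position: [0.4979, -0.3545, -0.0223]
ee_rot: [0.709, 0.706, 0.0, -0.0]
ft_force: [-0.4, -0.5, -0.5]
grip_width: 0.724
```

Still no contact; keep going in 1.5 mm steps.

>>> move_arm(moves=[[[0,0,0.06],[0,0,0],0.3],[[0,0,0],[0,0,0],0.3]])

```text
clock: 32.85
position: [0.4979, -0.3545, -0.0238]
ee_rot: [0.709, 0.706, -0.0, -0.0]
ft_force: [0.0, -0.3, -0.4]
grip_width: 0.723
```

>>> move_arm(moves=[[[0,0,0.06],[0,0,0],0.3],[[0,0,0],[0,0,0],0.3]])

```text
clock: 33.1
position: [0.4979, -0.3545, -0.0253]
ee_rot: [0.709, 0.706, -0.0, -0.0]
ft_force: [0.5, 0.4, 0.2]
grip_width: 0.724
```

>>> move_arm(moves=[[[0,0,0.05],[0,0,0],0.3],[[0,0,0],[0,0,0],0.3]])

```text
clock: 33.35
position: [0.498, -0.3546, -0.0264]
ee_rot: [0.709, 0.706, 0.0, 0.0]
ft_force: [0.0, -0.1, 0.6]
grip_width: 0.724
```

```bash
python3 - <<'E'
from h import *
s=camera("side")[:,:,::-1].copy();cv2.imwrite("pics/s12.png",s);st()
P=discpose(s,"side",[.498,-.3545,.013],60,win=20)
E
```

```text
33.4 [ 0.498  -0.3546 -0.0264] [-0.8 -0.2  1.1] 0.721 [ 1.    -0.004  0.   ]
[[385.9, 317.5], [375.7, 321.0], [381.8, 321.5], [371.8, 322.9]] [557, 563, 576, 43]
```

>>> move_arm(moves=[[[0,0,0],[0,0,0],0.76],[[0,0,0],[0,0,0],0.82],[[0,0,0],[0,0,0],0.9],[[0,0,0],[0,0,0],1],[[0,0,0],[0,0,0],1]])

```text
clock: 34.02
position: [0.4979, -0.3546, -0.0264]
ee_rot: [0.709, 0.706, 0.0, -0.0]
ft_force: [-0.1, -0.5, 0.7]
grip_width: 1.001
```

>>> move_arm(moves=[[[0,0,-0.3],[0,0,0],1],[[0,0,-0.9],[0,0,0],1],[[0,0,-0.9],[0,0,0],1],[[0,0,-0.9],[0,0,0],1],[[0,0,-0.9],[0,0,0],1]])

```text
clock: 34.65
position: [0.4982, -0.355, 0.0736]
ee_rot: [0.709, 0.706, 0.0, 0.001]
ft_force: [-0.5, 0.5, -0.2]
grip_width: 1.001
```

>>> move_arm(moves=[[[-0.5,-0.9,-0.9],[0,0,0],1],[[-0.5,-0.9,-0.9],[0,0,0],1],[[-0.5,-0.9,-0.9],[0,0,0],1],[[-0.5,0,-0.5],[0,0,0],1],[[0,0,0],[0,0,0],1]])

```text
clock: 35.28
position: [0.431, -0.4054, 0.1526]
ee_rot: [0.709, 0.705, 0.0, 0.001]
ft_force: [-0.2, -0.5, 0.4]
grip_width: 0.999
```

```bash
python3 - <<'E'
from h import *
st()
s=camera("side")[:,:,::-1].copy();t=camera("top")[:,:,::-1].copy()
cv2.imwrite("pics/s13.png",s);cv2.imwrite("pics/t13.png",t)
b=np.array([.527,-.3345])
for n,im,th in(("side",s,80),("top",t,95)):
  for nm,c in(("base",[.498,-.3545]),("washed",[.5885,-.296])):
    for k in(th,th+20):
      w,a=holes(im,n,np.array(c),.012,k); print(n,nm,k,len(w),w.mean(0).round(4),np.hypot(*(w-w.mean(0)).T).round(4).tolist())
for th in(190,210): print([r for r in ring(t,"top",proj("top",[.536,.011,.19])[0],.19,0,th,24) if not r[0]])
print([r for r in ring(s,"side",proj("side",[.535,.01,.19])[0],.19,0,190,22) if not r[0]])
cv2.imwrite("pics/g13.png",np.hstack([crop(t,280,130,230,130,1.7),crop(s,290,150,160,130,1.7)]))
E
```

```text
35.27 [ 0.431  -0.4054  0.1526] [-0.2 -0.5  0.4] 0.999 [ 1.    -0.005  0.002]
side base 80 3 [ 0.4945 -0.3712] [0.0158, 0.0156, 0.0045]
side base 100 3 [ 0.4946 -0.3712] [0.0158, 0.0155, 0.0044]
side washed 80 0 [nan nan] []
side washed 100 0 [nan nan] []
top base 95 9 [ 0.4992 -0.3537] [0.0219, 0.0219, 0.0221, 0.0218, 0.0, 0.0222, 0.0221, 0.0219, 0.022]
top base 115 9 [ 0.4992 -0.3537] [0.0219, 0.022, 0.0221, 0.0219, 0.0001, 0.0222, 0.022, 0.0219, 0.022]
top washed 95 8 [ 0.5898 -0.2956] [0.022, 0.0219, 0.0221, 0.0219, 0.022, 0.0223, 0.022, 0.0222]
top washed 115 9 [ 0.5898 -0.2956] [0.022, 0.022, 0.022, 0.022, 0.0, 0.0221, 0.0223, 0.022, 0.0222]
[(np.False_, array([0.535 , 0.0111]), np.float64(0.0239), 199, 221), (np.False_, array([0.5378, 0.0116]), np.float64(0.0399), 371, 371)]
[(np.False_, array([0.5351, 0.0113]), np.float64(0.0251), 193, 232), (np.False_, array([0.5378, 0.0115]), np.float64(0.0408), 380, 380)]
[]<stdin>:9: RuntimeWarning: Mean of empty slice.
  ret = um.true_divide(
```

```bash
python3 -c "
from workcell import *
print(hand_in())"
```

```text
the job is handed in; nothing more can be done
None
```

The job is handed in at about 35 s of the 61 s allowed. The loose disc is lying in the wash basket and the empty pot is hanging in the collar; hand-in gave no verdict.

**What I did:** I gripped the low pot by its rim and hung it in the collar. I then raised the lifter by its T-handle to the stop, took the disc by its edges and set it on the basket floor, released from about 2 mm or less by my height estimate. The arm is backed off above the basket, gripper open.

**Last checks, from the top camera:**
- **Disc:** it is at about (0.499, -0.354), roughly 28 and 19 mm off the basket's centre. It is 107 mm from the other disc, which is within about 1 mm of where it was first measured. All its holes sit 22 mm out at floor height, so it is flat.
- **Pot:** it is about 2 mm off the collar's axis. Its rim shows the right size at the hung height.

**What failed or disagreed:**
- **Fingertips:** they are about 20 mm short of the reported TCP, so my first two attempts on the rim closed on nothing. The pot did not move measurably.
- **Cameras:** the two views differ by about 2 mm.
- **Handle:** the force peaked at about 55 N on the handle when the lifter reached its stop. I backed off at once.
- **Side-camera check:** the last side-camera measurement of the discs and pot failed, probably because the arm was in the way.
- **Final picture:** the 12-picture limit stopped me viewing it, so the final state is confirmed by top-camera numbers only. I made no final measurement of the tall pot, the stack or the brush; no move touched them as far as I know.

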